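# Find the weak machine mount with a sprung-pin tester and unclamp it

## Task

Take the orange tester from its holder and press its pin square into the pad of each mount on the sloping rack, left, then middle, then right as the robot sees them, each time until the red band is swallowed and for about half a second, without ramming the pin against its stop. One pad sinks clearly deeper than the other two: when all three are tested, swing that mount's red clamp handle back until it is fully open, leaving the other two clamps shut. The tester must end up hanging in its holder again, and everything else must stay where it is.

Things in the scene. Friction and masses are not known exactly. Their poses are not given: they have to be found in the camera images.
- rack: Grey fixed rack, 340 mm wide along its y. Its top plate slopes 35 deg, facing up and towards the robot: outward normal (-0.574, 0, 0.819) in the rack frame. Plate edges: front 36 mm high at x = -49 mm, back 125 mm high at x = +78 mm. Three seats: left (rack y = +115 mm, the robot's left), middle (0), right (-115 mm). Origin on the table under the middle seat; z up.
- tester: Loose sprung-pin tester, about 0.25 kg, 160 mm long, hanging pin-down in its holder. Origin on its axis at the underside of its black flange (56 mm wide, 5 thick); z along the axis away from the pin. Orange square grip 32 x 32 mm, sides along its x and y, from z = 5 to 85 mm; steel barrel 28 mm wide down to z = -48; then the pin, 10 mm wide, tip at z = -75 mm when free.
- pin (a joint): How far the pin is pushed into the tester, m: 0 free, 0.016 at its hard stop. Spring 800 N/m plus 0.8 N preload (8 N is about 9 mm). The red band on the pin next to the barrel is swallowed at 8 mm.
- holder: Grey fixed block 85 x 85 x 90 mm high with an upright hole 39 mm wide, right through, in the middle of its top; the tester hangs in it, flange resting on the top. Origin at the centre of its underside. Stands left or right of the rack.
- pad_a: Black disc pad, 60 mm wide, of one of three look-alike sprung mounts; which letter sits in which seat varies. Origin at the centre of its face, 30 mm off the slope; z is the face's outward normal (35 deg from vertical, towards the robot). Sinks along -z, 20 mm at most. Two pads are firm (sink about 2 mm at 8 N), one is weak (about 11 mm at 8 N); 1.8 N preload.
- pad_b: Black disc pad, 60 mm wide, of one of three look-alike sprung mounts; which letter sits in which seat varies. Origin at the centre of its face, 30 mm off the slope; z is the face's outward normal (35 deg from vertical, towards the robot). Sinks along -z, 20 mm at most. Two pads are firm (sink about 2 mm at 8 N), one is weak (about 11 mm at 8 N); 1.8 N preload.
- pad_c: Black disc pad, 60 mm wide, of one of three look-alike sprung mounts; which letter sits in which seat varies. Origin at the centre of its face, 30 mm off the slope; z is the face's outward normal (35 deg from vertical, towards the robot). Sinks along -z, 20 mm at most. Two pads are firm (sink about 2 mm at 8 N), one is weak (about 11 mm at 8 N); 1.8 N preload.
- left_seat (a point): Fixed point of the rack where the centre of the unpressed pad face of the left seat lies.
- clamp_left (a joint): Over-centre clamp handle behind the left pad, rad: 0 shut (handle leans 35 deg towards the robot), grows as it swings back away from the robot about the rack's y; upright at 0.61, fully open at its stop at 1.4. Weighted, 0.25 kg: let go below 0.61 it falls shut, beyond it falls open by itself; 1 to 2 N at the grip moves it.
- left_handle (a point): Centre of the red cross grip of the left clamp handle: a bar 60 mm long along the rack's y, 18 mm thick, 80 mm from the clamp's pivot axis (along the rack's y), which lies 53 mm beyond the rack origin in rack x and 127 mm above the table.
- middle_seat (a point): Fixed point of the rack where the centre of the unpressed pad face of the middle seat lies.
- clamp_middle (a joint): Over-centre clamp handle behind the middle pad, rad: 0 shut (handle leans 35 deg towards the robot), grows as it swings back away from the robot about the rack's y; upright at 0.61, fully open at its stop at 1.4. Weighted, 0.25 kg: let go below 0.61 it falls shut, beyond it falls open by itself; 1 to 2 N at the grip moves it.
- middle_handle (a point): Centre of the red cross grip of the middle clamp handle: a bar 60 mm long along the rack's y, 18 mm thick, 80 mm from the clamp's pivot axis (along the rack's y), which lies 53 mm beyond the rack origin in rack x and 127 mm above the table.
- right_seat (a point): Fixed point of the rack where the centre of the unpressed pad face of the right seat lies.
- clamp_right (a joint): Over-centre clamp handle behind the right pad, rad: 0 shut (handle leans 35 deg towards the robot), grows as it swings back away from the robot about the rack's y; upright at 0.61, fully open at its stop at 1.4. Weighted, 0.25 kg: let go below 0.61 it falls shut, beyond it falls open by itself; 1 to 2 N at the grip moves it.
- right_handle (a point): Centre of the red cross grip of the right clamp handle: a bar 60 mm long along the rack's y, 18 mm thick, 80 mm from the clamp's pivot axis (along the rack's y), which lies 53 mm beyond the rack origin in rack x and 127 mm above the table.
- spare_pad: Bystander, to be left alone: loose rubber disc 60 mm across, 18 mm high, in the blue bin.
- screwdriver: Bystander, to be left alone: screwdriver lying in front of the rack.
- wrench: Bystander, to be left alone: wrench lying on the table.
- tape_roll: Bystander, to be left alone: yellow roll, 90 mm across, 24 mm high, lying flat.
- carton: Bystander, to be left alone: closed cardboard carton 100 x 100 x 70 mm at the left.
- spray_bottle: Bystander, to be left alone: white bottle 60 mm across, 150 mm high.
- grease_jar: Bystander, to be left alone: amber jar 64 mm across, 60 mm high.

How it is judged:
By the outcome, as a careful person would: the job done as asked, in the order asked, and still so for the second after the job is handed in, with the robot touching nothing.
It also fails if it takes over 67 s, if anything falls off the work surface, if the arm or the gripper's body presses on something with over 40 N, if the wrist force passes 120 N, or if a joint passes its speed limit or range.

## Robot

A 6-joint arm with a two-finger parallel gripper is mounted at the origin on the work surface. World frame = base frame: x ahead of the robot, y to its left, z up, the work surface at z = 0. Lengths are in mm, angles in degrees, forces in N, time in s.
With the tool pointing down it reaches from about 350 to 850 mm from the base axis. Payload 8.1 kg.
Tool frame: the origin (TCP) lies at the very end of the fingers, on their centre line; the grasp point (between the pads) lies 19 mm behind it (pinch_z is the z of the grasp point in the tool frame, in mm); z points along the fingers, y is the direction in which the jaws open and shut (so a half turn about z gives the same grasp; the last joint's range is limited). The gripper opens to 85 mm and grips with 20 to 120 N. Pads are 22 mm wide; open, the fingers measure 114 mm over their backs; the gripper's body (76 mm by 85 mm) begins 54 mm behind the grasp point. The pads swing forward as they close: fully open they stand 13 mm farther back than shut.
Start: joints at [-73.075, 7.471, 85.268, -0, 87.261, -4.893], TCP at [223.018, -557.017, 231.292] pointing down, gripper open.
Joint ranges: [-169.43, 169.43], [-51.17, 129.36], [1.28, 143.12], [-76.62, 256.62], [0, 156.53], [-152.29, 152.29]. Speed limits (degrees/s): [136.94, 136.94, 159.86, 180, 180, 180].

## Interface

Orientations are given as [roll, pitch, yaw] about the fixed x, y, z axes, in that order (R = Rz(yaw) Ry(pitch) Rx(roll)).
In Python, from bench import * gives the robot as it stands.
- The arm moves only by the shell command python3 -m creep 'ROWS' [FORCE]. ROWS is a JSON object of lists of equal length, an entry for each row: "translation": the shift along the tool's x, y, z in mm, a list of three; "rotation": the turn, a rotation vector about the tool's x, y, z in rad, a list of three; "claw": the finger opening in mm, from 0 to 85.4. In form: {"translation": [[dx, dy, dz], ...], "rotation": [[ax, ay, az], ...], "claw": [claw, ...]}. A call has 1 to 10 rows; each row shifts and turns the commanded pose from where the row before left it, along the tool's axes as they then stand; what a row does not reach is not made up. A row lasts 1/10 s, in which the tool goes at most 50 mm and 8.59 degrees, less where a joint would pass 70% of its speed; a pose out of reach is approached as far as the arm can. A call is refused whole if a number of a shift passes 50 or a number of a turn 0.15, either way. A call with a gripper value outside its range is refused whole. The fingers move at their own pace and stop on an object; FORCE is the grip in N (left out, the last holds). Time passes only in rows, so rows that do not move let the fingers close. It gives the time, the measured TCP pose, the force and the opening at its end, in the units of the state.
- sense(): the state, without advancing time (a new reading comes with each control period).
- snapshot(name): name is "scene" or "top" or "wrist"; returns a dict with "frame" (480x640x3 uint8, red, green, blue), "intrinsics" (3x3 intrinsics, pixels), "extrinsics" (4x4, takes a point from camera to world coordinates). Camera axes: x right, y up, looking along -z (the intrinsics and any distortion apply to the point x, -y, -z); pixel columns grow to the right and rows downward; lengths in mm; the calibration is good to about 2 mm. A picture is of the moment at which its call begins. There is no depth.
- hand_in(): hands the job in, once; it reports no verdict.
The state is a dict: "time": time; "joint_pos": joint angles; "qd": joint speeds; "joint_efforts": joint torques, N m; "tool_pos": TCP position; "tcp_rot": TCP orientation; "ft_force": force on the tool from outside, world axes, zero at the start; "wrist_torque": the same for the moment, N m; "finger_gap": finger opening in mm.
Only numpy, scipy, OpenCV 4.12 (cv2) and the standard library are available. Lean on these libraries where they do the work, as an engineer would, in place of code of your own. Each camera call takes 0.05 s, during which the arm holds its last target.

## Working session

There is one attempt and no reset: what is moved stays moved. The work goes in short steps, Python scripts to look and compute and a shell command to move; the robot and the scene stay as the last step left them, time stands still between calls to the robot, and variables do not carry over. Pictures are saved under pics/ and viewed, and the job is handed in when it is done.

```bash
mkdir -p pics; ls; python3 - <<'E'
from bench import *
import cv2
print(sense())
for n in ("scene","top","wrist"):
    s=snapshot(n); cv2.imwrite(f"pics/{n}0.png",s["frame"][:,:,::-1]); print(n,s["intrinsics"],s["extrinsics"])
E
```

```text
pics
{'time': 0.0, 'joint_pos': array([-7.30747792e+01,  7.51565888e+00,  8.53320864e+01, -1.38984734e-03,
        8.72630419e+01, -4.89316300e+00]), 'qd': array([ 0.02028037, -0.01394528,  0.02568425,  0.07883587,  0.06831564,
       -0.03748451]), 'joint_efforts': array([-8.16123211e-04, -5.69395566e+01, -5.00554097e+01, -4.14234119e-04,
        1.42987934e-02,  1.15494583e-05]), 'tool_pos': array([ 222.84086322, -556.45647354,  230.21181348]), 'tcp_rot': array([-1.79889498e+02, -8.06684836e-03,  2.18184437e+01]), 'ft_force': array([-0.74853097,  0.56589298,  0.38117858]), 'wrist_torque': array([-0.01163125, -0.02844868,  0.02254596]), 'finger_gap': 85.31096362235992}
scene [[489.20792069   0.         320.95868218]
 [  0.         489.20792069 233.12186487]
 [  0.           0.           1.        ]] [[-6.58824989e-01 -5.76390927e-01  4.83449204e-01  1.27510149e+03]
 [ 7.52198672e-01 -4.94360467e-01  4.35666027e-01  6.13730092e+02]
 [-1.21157707e-02  6.50677515e-01  7.59257519e-01  1.24017913e+03]
 [ 0.00000000e+00  0.00000000e+00  0.00000000e+00  1.00000000e+00]]
top [[566.14106862   0.         315.73055884]
 [  0.         566.14106862 248.41776388]
 [  0.           0.           1.        ]] [[ 1.31719647e-02  9.85029343e-01 -1.71882788e-01  3.41635776e+02]
 [-9.99724675e-01  1.63117113e-02  1.68671696e-02  1.56332844e+01]
 [ 1.94183594e-02  1.71613291e-01  9.84972997e-01  1.45415566e+03]
 [ 0.00000000e+00  0.00000000e+00  0.00000000e+00  1.00000000e+00]]
wrist [[421.53302066   0.         324.97710279]
 [  0.         421.53302066 249.70100562]
 [  0.           0.           1.        ]] [[ 3.71505032e-01  8.83218357e-01  2.86198087e-01  2.95855007e+02]
 [-9.28430683e-01  3.53642838e-01  1.13812169e-01 -5.28321272e+02]
 [-6.90906283e-04 -3.07996879e-01  9.51387116e-01  3.72512257e+02]
 [ 0.00000000e+00  0.00000000e+00  0.00000000e+00  1.00000000e+00]]
```

View pics/scene0.png

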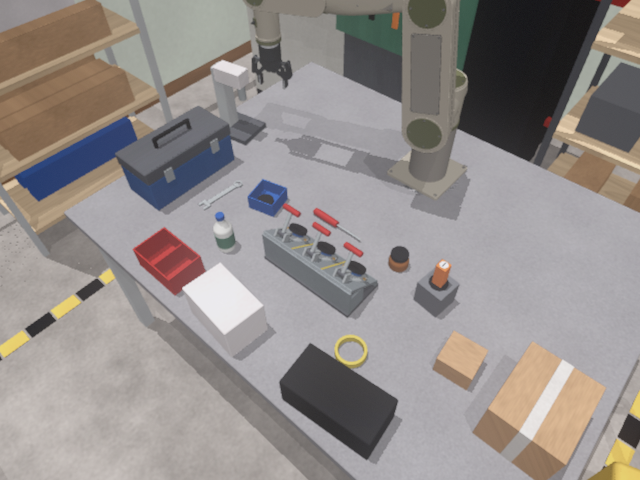

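View pics/top0.png

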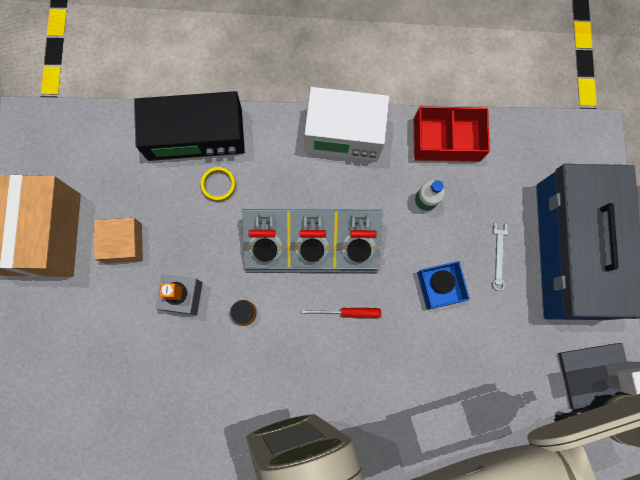

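View pics/wrist0.png

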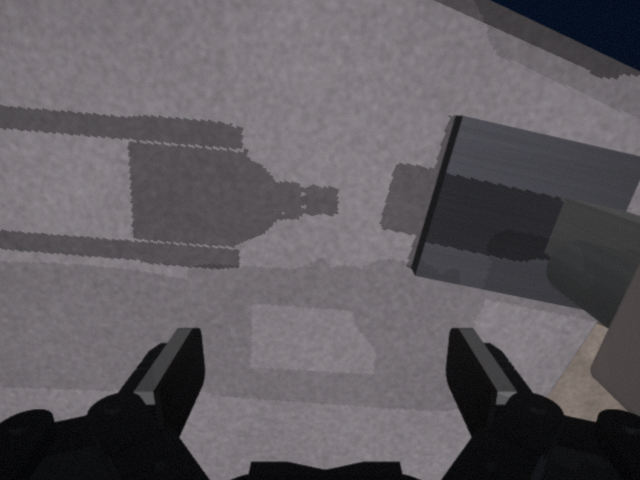

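```bash
cat > h.py <<'E'
from bench import *
import cv2, numpy as np
def ray(s,u,v):
    K=s["intrinsics"];E=s["extrinsics"]
    d=np.array([(u-K[0,2])/K[0,0],-(v-K[1,2])/K[1,1],-1.0])
    d=E[:3,:3]@d
    return E[:3,3],d/np.linalg.norm(d)
def onz(s,u,v,z):
    o,d=ray(s,u,v); return o+d*(z-o[2])/d[2]
def tri(rs):
    A=np.zeros((3,3));b=np.zeros(3)
    for o,d in rs:
        P=np.eye(3)-np.outer(d,d);A+=P;b+=P@o
    x=np.linalg.solve(A,b)
    return x,[np.linalg.norm((np.eye(3)-np.outer(d,d))@(x-o)) for o,d in rs]
def proj(s,p):
    E=s["extrinsics"];K=s["intrinsics"];c=E[:3,:3].T@(np.asarray(p)-E[:3,3])
    return K[0,0]*c[0]/-c[2]+K[0,2],K[1,1]*c[1]/c[2]+K[1,2]
def blobs(m,lo=20):
    n,l,st,c=cv2.connectedComponentsWithStats(m.astype(np.uint8))
    return [(c[i].round(1).tolist(),st[i].tolist()) for i in range(1,n) if st[i,4]>=lo]
def hsv(s): return cv2.cvtColor(s["frame"],cv2.COLOR_RGB2HSV)
E
python3 - <<'E'
from h import *
T=snapshot("top");S=snapshot("scene")
for n,s,(x0,y0,x1,y1) in (("T",T,(140,180,400,320)),("S",S,(220,180,480,330))):
    H=hsv(s);h,sa,v=H[...,0],H[...,1],H[...,2]
    red=((h<5)|(h>174))&(sa>150)&(v>80); org=(h>5)&(h<14)&(sa>170)&(v>120); blk=(s["frame"].max(2)<32)
    for nm,m in (("red",red),("org",org),("blk",blk)):
        mm=np.zeros_like(m);mm[y0:y1,x0:x1]=m[y0:y1,x0:x1]; print(n,nm,blobs(mm))
    c=s["frame"][y0:y1,x0:x1,::-1]; cv2.imwrite(f"pics/c{n}.png",cv2.resize(c,None,fx=3,fy=3,interpolation=cv2.INTER_CUBIC))
E
```

```text
T red [([261.6, 233.0], [249, 230, 26, 7, 181]), ([312.4, 233.0], [300, 230, 26, 7, 181]), ([362.5, 233.6], [350, 230, 26, 8, 193]), ([361.3, 312.3], [342, 308, 39, 10, 371])]
T org []
T blk [([264.8, 249.3], [254, 239, 23, 22, 397]), ([311.9, 249.4], [301, 239, 23, 22, 391]), ([358.9, 249.7], [348, 239, 23, 22, 390])]
S red []
S org []
S blk []
```

View pics/cT.png

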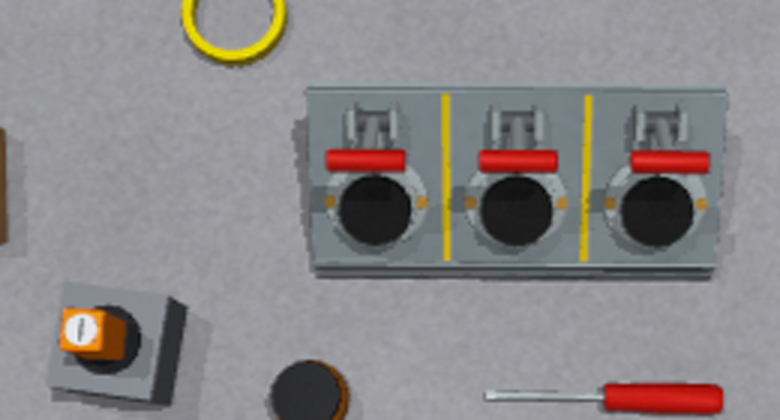

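View pics/cS.png

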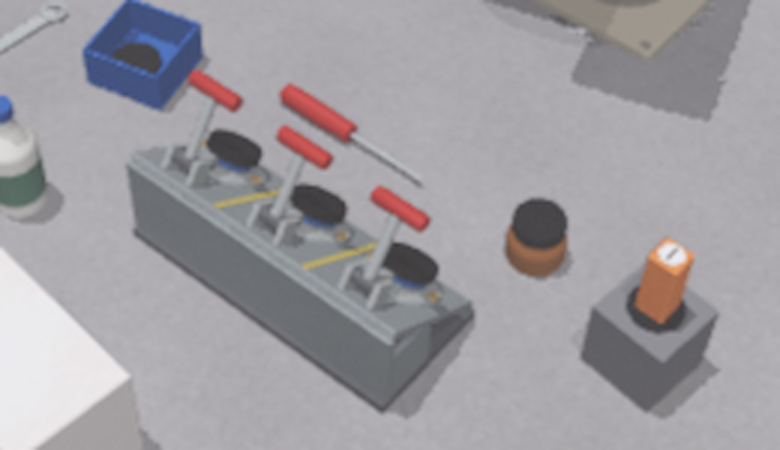

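```bash
python3 - <<'E'
from h import *
T=snapshot("top");S=snapshot("scene")
hT=[(261.6,233),(312.4,233),(362.5,233.6)];pT=[(264.8,249.3),(311.9,249.4),(358.9,249.7)]
f=lambda l:[(a/3+220,b/3+180) for a,b in l]
hS=f([(400,208),(304,147),(215,90)]);pS=f([(411,264),(319,205),(234,149)])
for n,a,b in (("h",hT,hS),("p",pT,pS)):
    for i in range(3):
        x,e=tri([ray(T,*a[i]),ray(S,*b[i])]);print(n,x.round(1),np.round(e,1), [onz(T,*a[i],z).round(1)[:2].tolist() for z in ((192.5,) if n=="h" else (94.9,106.9))])
# holder
g=lambda a,b:(a/3+140,b/3+180)
for nm,p,z in (("label",g(81,329),85),):
    print(nm,onz(T,*g(81,329),175),onz(S,*f([(672,257)])[0],175),tri([ray(T,*g(81,329)),ray(S,*f([(672,257)])[0])]))
print("top corners T z90",[onz(T,*g(*q),90).round(0)[:2].tolist() for q in ((63,284),(188,298),(165,404),(50,388))])
print("top corners S z90",[onz(S,*f([q])[0],90).round(0)[:2].tolist() for q in ((655,262),(716,316),(650,358),(595,312))])
print("flange", onz(T,*g(103,340),95), onz(S,*f([(656,308)])[0],95))
E
```

```text
h [594.8 117.9 192.8] [0.7 0.7] [[595.3, 117.3]]
h [596.6   2.8 193.2] [0.9 0.9] [[597.2, 2.1]]
h [ 597.4 -111.6  193.4] [0.3 0.3] [[597.8, -112.0]]
p [574.7 118.7  87.4] [2.3 2.3] [[574.6, 116.2], [572.5, 115.3]]
p [576.7   2.9  87.1] [1.6 1.6] [[576.2, 1.7], [574.2, 1.8]]
p [ 577.9 -112.6   87.7] [1.3 1.3] [[577.4, -113.0], [575.3, -111.9]]
label [464.95258233 327.68646017 175.        ] [467.47339286 331.31183263 175.        ] (array([464.90883051, 329.49173066, 170.87472744]), [np.float64(0.9007804830206827), np.float64(0.9007804830205964)])
top corners T z90 [[509.0, 365.0], [499.0, 264.0], [414.0, 278.0], [426.0, 370.0]]
top corners S z90 [[419.0, 300.0], [436.0, 377.0], [516.0, 356.0], [506.0, 288.0]]
flange [464.1425717  329.23515756  95.        ] [468.02031302 330.76021589  95.        ]
```

```bash
cat >> h.py <<'E'
from scipy.spatial.transform import Rotation as Rn, Slerp
def pose():
    s=sense(); return np.array(s["tool_pos"]),Rn.from_euler("xyz",s["tcp_rot"],degrees=True)
def plan(p1,R1,n,p0=None,R0=None):
    """rows from current pose to the target, straight line, even"""
    if p0 is None: p0,R0=pose()
    p1=np.asarray(p1,float)
    w=(R0.inv()*R1).as_rotvec()
    step=(p1-p0)/n; R=R0
    for i in range(n):
        print((R.inv().apply(step)).round(1).tolist(),(w/n).round(4).tolist()); R=R*Rn.from_rotvec(w/n)
def down(yaw,tilt=0,ryaw=0):
    # tool down with yaw, then leaned forward by tilt about rack y
    ax=np.array([-np.sin(np.radians(ryaw)),np.cos(np.radians(ryaw)),0])
    return Rn.from_rotvec(-np.radians(tilt)*ax)*Rn.from_euler("xyz",[180,0,yaw],degrees=True)
E
python3 - <<'E'
from h import *
plan([480,-100,300],down(83),12)
E
```

```text
[34.0, -27.4, -5.7] [-0.0, -0.0, -0.089]
[36.3, -24.3, -5.7] [-0.0, -0.0, -0.089]
[38.3, -20.9, -5.7] [-0.0, -0.0, -0.089]
[40.1, -17.4, -5.7] [-0.0, -0.0, -0.089]
[41.4, -13.8, -5.7] [-0.0, -0.0, -0.089]
[42.5, -10.1, -5.7] [-0.0, -0.0, -0.089]
[43.2, -6.3, -5.7] [-0.0, -0.0, -0.089]
[43.6, -2.4, -5.7] [-0.0, -0.0, -0.089]
[43.7, 1.5, -5.7] [-0.0, -0.0, -0.089]
[43.4, 5.4, -5.7] [-0.0, -0.0, -0.089]
[42.7, 9.2, -5.7] [-0.0, -0.0, -0.089]
[41.7, 13.0, -5.7] [-0.0, -0.0, -0.089]
```

```bash
python3 -m creep '{"translation":[[34,-27,-6],[36,-24,-6],[38,-21,-6],[40,-17,-6],[41,-14,-6],[42,-10,-6],[43,-6,-6],[44,-2,-6],[44,1,-6],[43,5,-6]],"rotation":[[0,0,-0.09],[0,0,-0.09],[0,0,-0.09],[0,0,-0.09],[0,0,-0.09],[0,0,-0.09],[0,0,-0.09],[0,0,-0.09],[0,0,-0.09],[0,0,-0.09]],"claw":[85,85,85,85,85,85,85,85,85,85]}'
python3 - <<'E'
from h import *
plan([465,329,290],down(83),13)
E
```

```text
time: 1.35
tool_pos: [434.9, -175.3, 291.8]
tcp_rot: [180.0, 0.0, 73.6]
ft_force: [0.2, -0.2, -0.3]
finger_gap: 84.9
[37.9, -8.7, 0.1] [0.0001, 0.0, -0.0126]
[38.0, -8.3, 0.1] [0.0001, 0.0, -0.0126]
[38.1, -7.8, 0.1] [0.0001, 0.0, -0.0126]
[38.2, -7.3, 0.1] [0.0001, 0.0, -0.0126]
[38.3, -6.8, 0.1] [0.0001, 0.0, -0.0126]
[38.3, -6.3, 0.1] [0.0001, 0.0, -0.0126]
[38.4, -5.8, 0.1] [0.0001, 0.0, -0.0126]
[38.5, -5.4, 0.1] [0.0001, 0.0, -0.0126]
[38.6, -4.9, 0.1] [0.0001, 0.0, -0.0126]
[38.6, -4.4, 0.1] [0.0001, 0.0, -0.0126]
[38.7, -3.9, 0.1] [0.0001, 0.0, -0.0126]
[38.7, -3.4, 0.1] [0.0001, 0.0, -0.0126]
[38.8, -2.9, 0.1] [0.0001, 0.0, -0.0126]
```

```bash
python3 -m creep '{"translation":[[48,-11,0],[48,-11,0],[48,-10,0],[48,-9,0],[48,-9,0],[48,-8,0],[48,-8,0],[48,-8,0],[48,-7,0],[48,-7,0]],"rotation":[[0,0,-0.016],[0,0,-0.016],[0,0,-0.016],[0,0,-0.016],[0,0,-0.016],[0,0,-0.016],[0,0,-0.016],[0,0,-0.016],[0,0,-0.016],[0,0,-0.016]],"claw":[85,85,85,85,85,85,85,85,85,85]}'
python3 - <<'E'
from h import *
s=snapshot("wrist"); cv2.imwrite("pics/w1.png",s["frame"][:,:,::-1]); print(pose()[0]); np.save("w1.npy",s,allow_pickle=True)
E
```

```text
time: 2.35
tool_pos: [452.0, 312.9, 291.4]
tcp_rot: [180.0, -0.0, 82.6]
ft_force: [1.3, -0.0, 0.6]
finger_gap: 84.9
[450.61102506 319.09618102 290.416476  ]
```

View pics/w1.png

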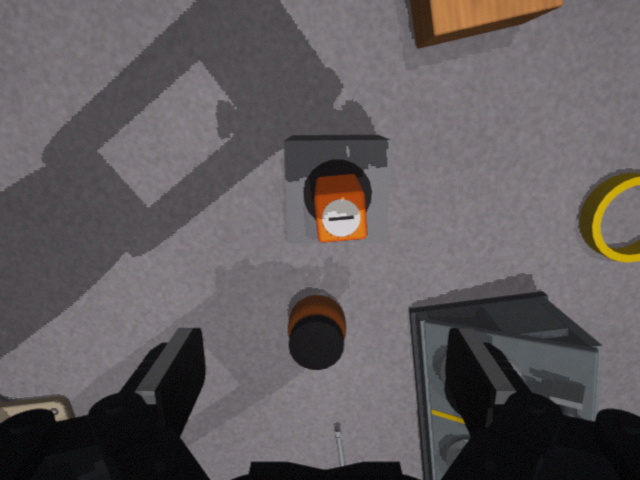

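```bash
python3 - <<'E'
from h import *
s=snapshot("wrist"); p,R=pose(); print(p,R.as_euler("xyz",degrees=True))
cv2.imwrite("pics/w2.png",cv2.resize(s["frame"][100:280,250:450,::-1],None,fx=4,fy=4,interpolation=cv2.INTER_CUBIC))
H=hsv(s);h,sa,v=H[...,0],H[...,1],H[...,2]
wh=(sa<40)&(v>150);o=(h>3)&(h<16)&(sa>150)&(v>150)
z=np.zeros_like(o);z[140:280,280:420]=1
print(blobs(wh&z),blobs(o&z))
c=blobs(wh&z)
for q,st in c: print(onz(s,*q,175))
m=((o|wh)&z).astype(np.uint8); cs,_=cv2.findContours(m,0,1); cs=max(cs,key=cv2.contourArea); print(cv2.approxPolyDP(cs,4,True)[:,0].tolist(), cv2.minAreaRect(cs))
g=(s["frame"].max(2)<40)&z; print(blobs(g))
E
```

```text
[450.93136732 315.76766256 290.25635885] [-1.79891072e+02 -5.55234223e-02  8.28874997e+01]
[([344.6, 227.8], [327, 210, 37, 36, 939])] [([344.7, 225.9], [320, 202, 51, 50, 1016])]
[463.66788789 326.82311018 175.        ]
[[365, 203], [321, 207], [323, 250], [369, 246]] ((344.8172912597656, 226.80691528320312), (46.58851623535156, 48.99683380126953), 85.2363510131836)
[([331.0, 185.2], [308, 168, 64, 57, 938])]
```

View pics/w2.png

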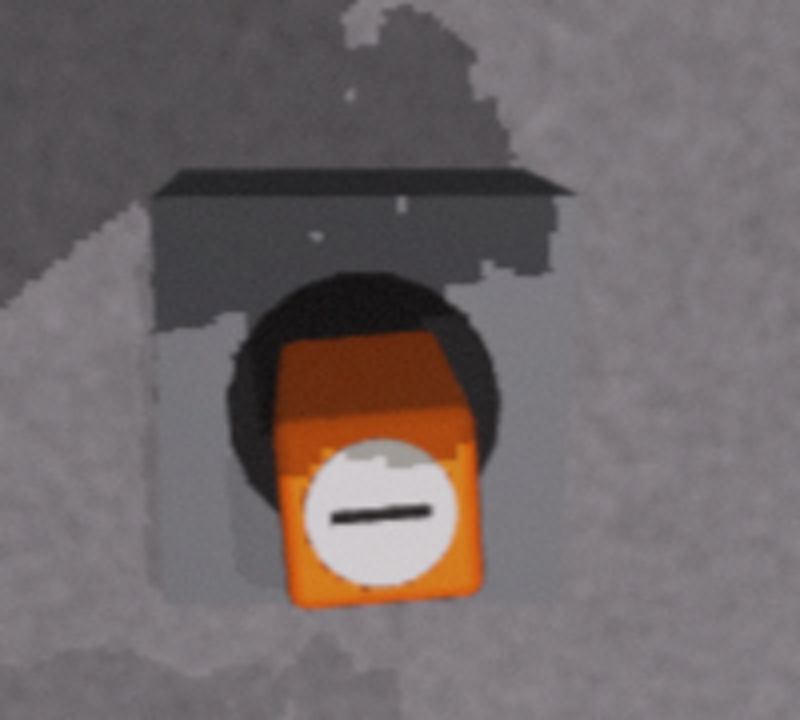

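```bash
python3 - <<'E'
from h import *
s=snapshot("wrist"); p,R=pose(); print(p)
f=lambda q:(q[0]/4+250,q[1]/4+100)
C=np.array([onz(s,*f(q),175) for q in ((277,420),(473,410),(482,590),(294,607))])
print(C.round(1),C.mean(0))
for a,b in ((0,1),(3,2)):
    d=C[b]-C[a];print("right edge dir",np.degrees(np.arctan2(d[1],d[0])),np.linalg.norm(d))
for a,b in ((3,0),(2,1)):
    d=C[b]-C[a];print("up edge dir",np.degrees(np.arctan2(d[1],d[0])),np.linalg.norm(d))
print("flange",onz(s,*f((364,402)),95))
Hc=np.array([onz(s,*f(q),90) for q in ((154,193),(574,193),(567,605),(160,603))]);print(Hc.round(1),Hc.mean(0))
E
```

```text
[451.41950213 313.34131553 290.51401249]
[[449.9 339.8 175. ]
 [480.3 337.6 175. ]
 [479.  308.3 175. ]
 [448.7 309.1 175. ]] [464.48718349 323.69385213 175.        ]
right edge dir -4.137389321372711 30.411153122368592
right edge dir -1.6585138483056772 30.26859056683831
up edge dir 87.75369145844807 30.66783412822258
up edge dir 87.50464467398554 29.354037137546502
flange [464.63207578 324.72288763  95.        ]
[[428.1 370.5  90. ]
 [510.7 360.2  90. ]
 [502.8 274.7  90. ]
 [416.5 285.9  90. ]] [464.53613216 322.82450049  90.        ]
```

```bash
python3 - <<'E'
from h import *
p,R=pose(); print(p)
s=snapshot("wrist"); print(s["extrinsics"][:3,3]);p,R=pose(); print(p)
cv2.imwrite("pics/w3.png",cv2.resize(s["frame"][100:280,250:450,::-1],None,fx=4,fy=4,interpolation=cv2.INTER_CUBIC))
H=hsv(s);h,sa,v=H[...,0],H[...,1],H[...,2]
wh=(sa<40)&(v>150)
z=np.zeros_like(wh);z[140:280,280:420]=1
for q,st in blobs(wh&z): print(q,onz(s,*q,175))
import pickle;pickle.dump(s,open("w3.pkl","wb"))
E
```

```text
[451.41950213 313.34131553 290.51401249]
[461.06615859 390.82788031 432.61092356]
[451.86680597 311.72047047 290.77944455]
[342.3, 218.5] [463.72016404 326.75072057 175.        ]
```

View pics/w3.png

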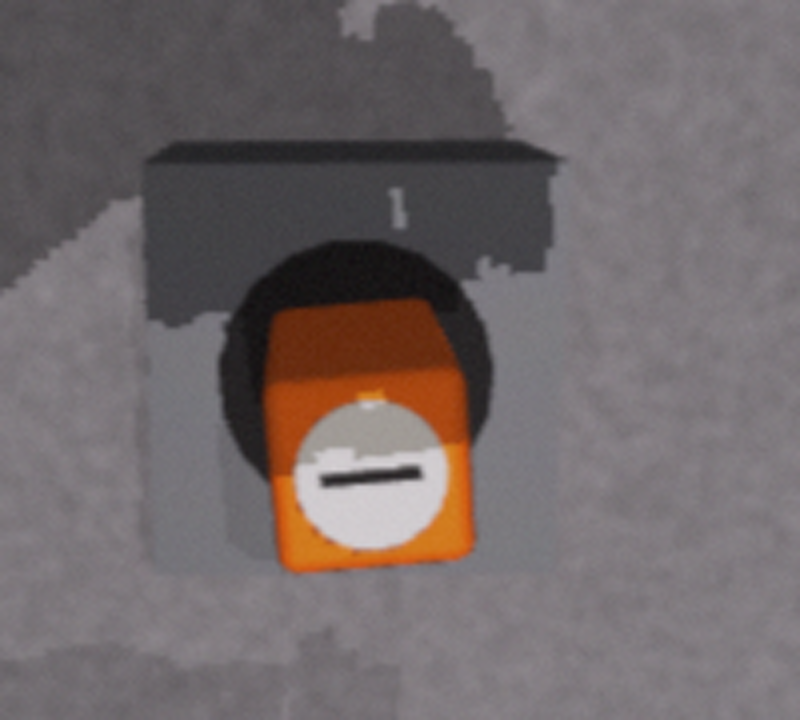

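```bash
python3 - <<'E'
from h import *
import pickle;s=pickle.load(open("w3.pkl","rb"))
f=lambda q:(q[0]/4+250,q[1]/4+100)
C=np.array([onz(s,*f(q),175) for q in ((265,385),(467,372),(474,550),(283,571))])
print(C.round(1),C.mean(0))
for a,b in ((0,1),(3,2),(3,0),(2,1)):
    d=C[b]-C[a];print("edge dir",np.degrees(np.arctan2(d[1],d[0])),np.linalg.norm(d))
d=onz(s,*f((422,472)),175)-onz(s,*f((320,481)),175);print("slot",np.degrees(np.arctan2(d[1],d[0])))
print("flange",onz(s,*f((357,373)),95))
Hc=np.array([onz(s,*f(q),90) for q in ((144,162),(562,160),(558,572),(152,572))]);print(Hc.round(1),Hc.mean(0))
for a,b in ((0,1),(3,2),(3,0),(2,1)):
    d=Hc[b]-Hc[a];print("holder dir",np.degrees(np.arctan2(d[1],d[0])),np.linalg.norm(d))
plan([464,326.7,240],down(86.5),4)
E
```

```text
[[449.4 342.8 175. ]
 [480.5 340.9 175. ]
 [478.9 312.3 175. ]
 [448.3 312.7 175. ]] [464.23919063 327.16007337 175.        ]
edge dir -3.477019037076423 31.170845672088173
edge dir -0.6309242392275948 30.61098120139646
edge dir 87.90686129660773 30.139989929533304
edge dir 86.78388433721967 28.611559239257325
slot -2.0057229869972044
flange [464.46200586 327.95421145  95.        ]
[[427.7 373.9  90. ]
 [509.4 364.   90. ]
 [502.  279.3  90. ]
 [416.4 290.1  90. ]] [463.87188954 326.8333767   90.        ]
holder dir -6.934204979881837 82.35316691570597
holder dir -7.18885534197853 86.30366987526956
holder dir 82.31048015863111 84.54053048481822
holder dir 84.97808085995753 84.96407686854454
[4.1, 2.5, 12.7] [-0.0002, 0.0002, -0.0166]
[4.1, 2.6, 12.7] [-0.0002, 0.0002, -0.0166]
[4.0, 2.7, 12.7] [-0.0002, 0.0002, -0.0166]
[4.0, 2.7, 12.7] [-0.0002, 0.0002, -0.0166]
```

```bash
python3 - <<'E'
from h import *
plan([464.2,327.2,200],down(87.8),4)
E

```

```text
[4.2, 2.6, 22.7] [-0.0002, 0.0002, -0.0223]
[4.2, 2.7, 22.7] [-0.0002, 0.0002, -0.0223]
[4.1, 2.8, 22.7] [-0.0002, 0.0002, -0.0223]
[4.1, 2.8, 22.7] [-0.0002, 0.0002, -0.0223]
```

```bash
python3 -m creep '{"translation":[[4.2,2.7,22],[4.2,2.7,22],[4.1,2.8,22],[4.1,2.8,22],[0,0,0],[0,0,0]],"rotation":[[0,0,-0.022],[0,0,-0.022],[0,0,-0.022],[0,0,-0.022],[0,0,0],[0,0,0]],"claw":[85,85,85,85,85,85]}' 60
python3 - <<'E'
from h import *
plan([464.2,327.2,124],down(87.8),4)
E
```

```text
time: 3.15
tool_pos: [465.1, 325.0, 203.7]
tcp_rot: [-180.0, 0.0, 87.5]
ft_force: [0.4, -0.2, 0.4]
finger_gap: 85.0
[0.6, -0.2, 19.9] [-0.0001, 0.0001, -0.0014]
[0.6, -0.2, 19.9] [-0.0001, 0.0001, -0.0014]
[0.6, -0.2, 19.9] [-0.0001, 0.0001, -0.0014]
[0.6, -0.2, 19.9] [-0.0001, 0.0001, -0.0014]
```

```bash
python3 -m creep '{"translation":[[0.5,-0.2,20],[0.5,-0.2,20],[0.5,-0.2,20],[0.5,-0.2,20],[0,0,0],[0,0,0]],"rotation":[[0,0,-0.001],[0,0,-0.001],[0,0,0],[0,0,0],[0,0,0],[0,0,0]],"claw":[85,85,85,85,85,60]}' 60
python3 - <<'E'
from h import *
print(pose()[0]);s=snapshot("wrist"); cv2.imwrite("pics/w4.png",s["frame"][:,:,::-1])
E
```

```text
time: 3.75
tool_pos: [465.0, 328.2, 125.0]
tcp_rot: [179.9, -0.0, 87.7]
ft_force: [-1.0, 0.7, 0.1]
finger_gap: 72.8
[464.95022137 328.16316993 125.04785492]
```

View pics/w4.png

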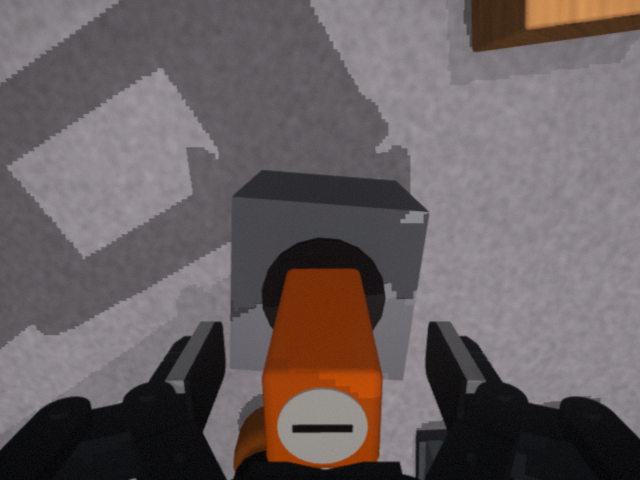

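```bash
python3 -m creep '{"translation":[[0,0,0],[0,0,0],[0,0,0],[0,0,0]],"rotation":[[0,0,0],[0,0,0],[0,0,0],[0,0,0]],"claw":[45,28,20,20]}' 70
python3 - <<'E'
from h import *
print(sense()["wrist_torque"])
E
```

```text
time: 4.2
tool_pos: [464.9, 328.7, 124.9]
tcp_rot: [179.9, -0.1, 87.7]
ft_force: [-1.3, -1.0, 6.8]
finger_gap: 31.4
[-0.18217711  0.11449195  0.00689199]
```

```bash
python3 -m creep '{"translation":[[0,0,-20],[0,0,-40],[0,0,-40],[0,0,-15],[0,0,0]],"rotation":[[0,0,0],[0,0,0],[0,0,0],[0,0,0],[0,0,0]],"claw":[20,20,20,20,20]}' 70
python3 - <<'E'
from h import *
print(sense()["wrist_torque"]);s=snapshot("wrist"); cv2.imwrite("pics/w5.png",s["frame"][:,:,::-1])
s=snapshot("scene"); cv2.imwrite("pics/s5.png",cv2.resize(s["frame"][120:330,300:500,::-1],None,fx=3,fy=3))
plan([485.4,116.2,217.7],down(90.6,35,0.6),8)
E
```

```text
time: 4.7
tool_pos: [465.5, 329.0, 240.9]
tcp_rot: [179.8, -0.2, 87.7]
ft_force: [0.9, -0.4, -3.7]
finger_gap: 31.5
[-0.02373633 -0.01158764  0.03188039]
[-26.3, 3.8, 2.3] [-0.0766, 0.0021, -0.0061]
[-26.4, 3.4, 2.6] [-0.0766, 0.0021, -0.0061]
[-26.4, 3.1, 2.8] [-0.0766, 0.0021, -0.0061]
[-26.4, 2.7, 2.9] [-0.0766, 0.0021, -0.0061]
[-26.4, 2.3, 3.1] [-0.0766, 0.0021, -0.0061]
[-26.4, 1.9, 3.2] [-0.0766, 0.0021, -0.0061]
[-26.5, 1.5, 3.2] [-0.0766, 0.0021, -0.0061]
[-26.5, 1.1, 3.3] [-0.0766, 0.0021, -0.0061]
```

View pics/s5.png

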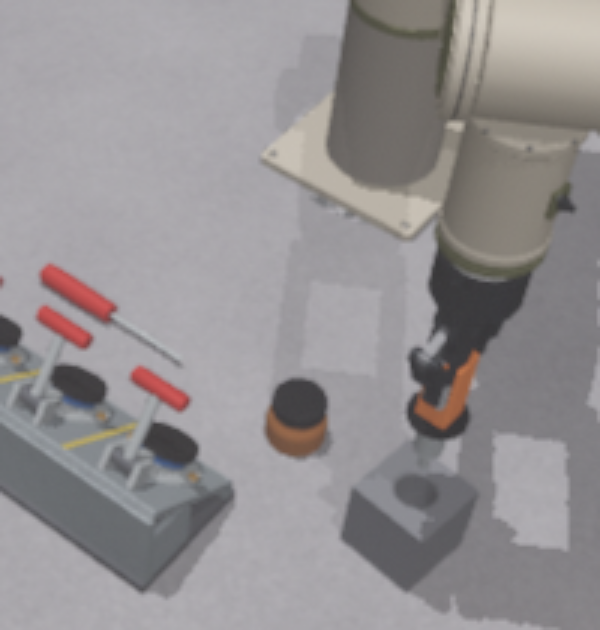

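```bash
python3 -m creep '{"translation":[[-26,4,2],[-26.5,3.5,2.5],[-26.5,3,3],[-26.5,2.5,3],[-26.5,2.5,3],[-26.5,2,3],[-26.5,1.5,3],[-26.5,1,3],[0,0,0],[0,0,0]],"rotation":[[-0.0766,0.002,-0.006],[-0.0766,0.002,-0.006],[-0.0766,0.002,-0.006],[-0.0766,0.002,-0.006],[-0.0766,0.002,-0.006],[-0.0766,0.002,-0.006],[-0.0766,0.002,-0.006],[-0.0766,0.002,-0.006],[0,0,0],[0,0,0]],"claw":[20,20,20,20,20,20,20,20,20,20]}' 70
python3 - <<'E'
from h import *
s=sense();print(s["wrist_torque"],s["joint_pos"]);p,R=pose();print(R.as_matrix()[:,2])
s=snapshot("scene"); cv2.imwrite("pics/s6.png",cv2.resize(s["frame"][130:330,220:420,::-1],None,fx=3,fy=3))
s=snapshot("top"); cv2.imwrite("pics/t6.png",cv2.resize(s["frame"][180:330,220:420,::-1],None,fx=4,fy=4))
s=snapshot("wrist"); cv2.imwrite("pics/w6.png",s["frame"][:,:,::-1])
print(pose()[0]);plan([485.4,116.2,217.7],down(90.6,35,0.6),1)
E
```

```text
time: 5.8
tool_pos: [484.4, 115.5, 216.9]
tcp_rot: [145.1, -0.0, 90.5]
ft_force: [0.8, 0.3, -3.6]
finger_gap: 31.4
[0.04104681 0.64127594 0.05973107] [ 12.51929905 -44.5790691  134.90514109  -8.28158903  55.6910333
  14.64321605]
[ 0.57149368  0.00502423 -0.82059109]
[486.1199825  117.02689857 220.31874626]
[-0.8, -2.1, 1.7] [0.0009, -0.0008, -0.0006]
```

View pics/s6.png

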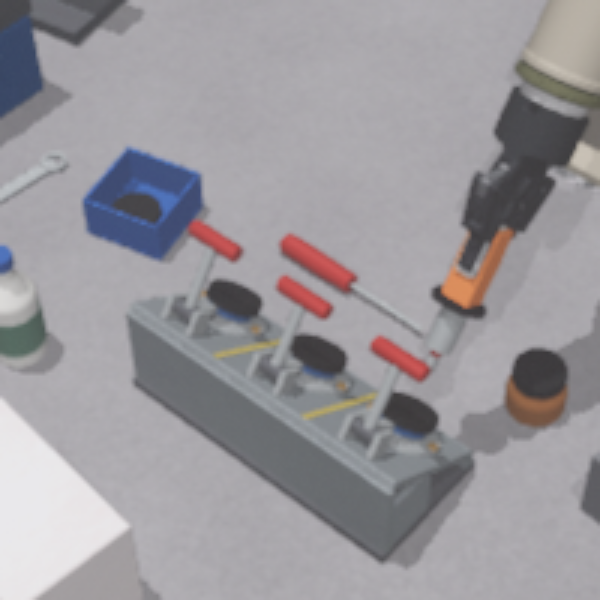

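View pics/w6.png

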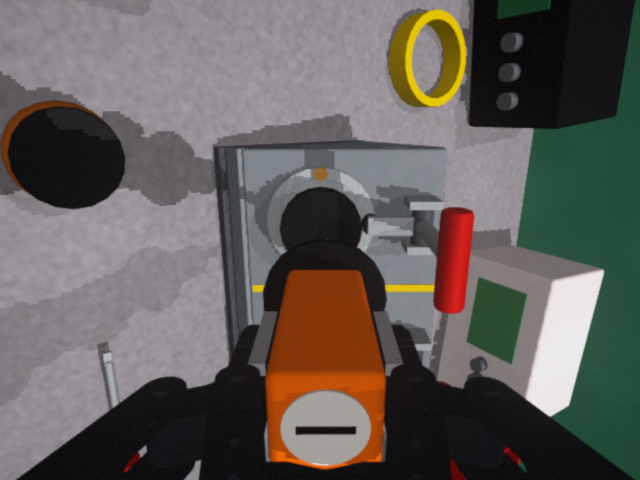

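View pics/t6.png

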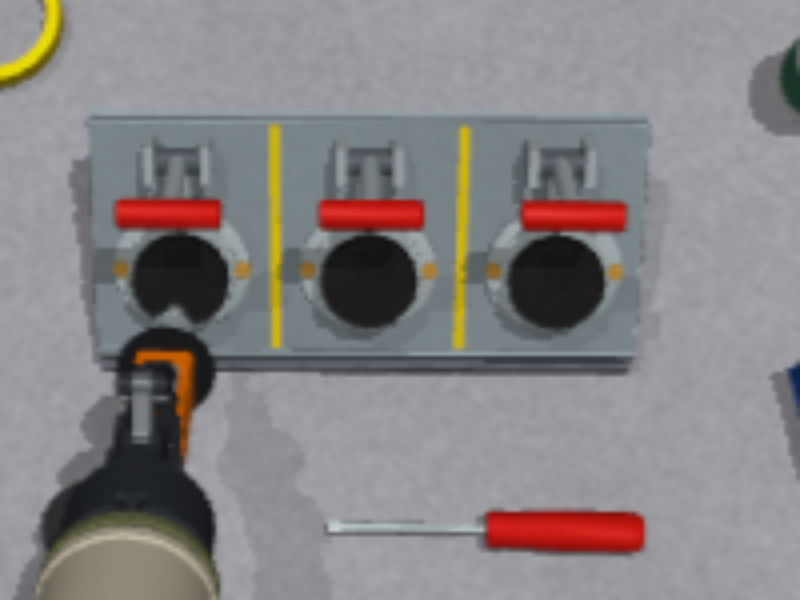

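```bash
python3 - <<'E'
from h import *
s=snapshot("wrist");p,R=pose();print(p)
n=np.array([-.574,-.006,.819])
cv2.imwrite("pics/w6b.png",cv2.resize(s["frame"][130:280,230:430,::-1],None,fx=4,fy=4))
F=s["frame"].max(2)
for v in (195,205,215,225,235):
    r=np.where(F[v,260:375]<40)[0]+260; print(v,r.min(),r.max())
c=np.where(F[150:235,321]<40)[0]+150;print(c.min())
E
```

```text
[486.23777101 117.08587533 220.57950251]
195 296 343
205 287 352
215 282 370
225 280 365
235 281 358
188
```

View pics/w6b.png

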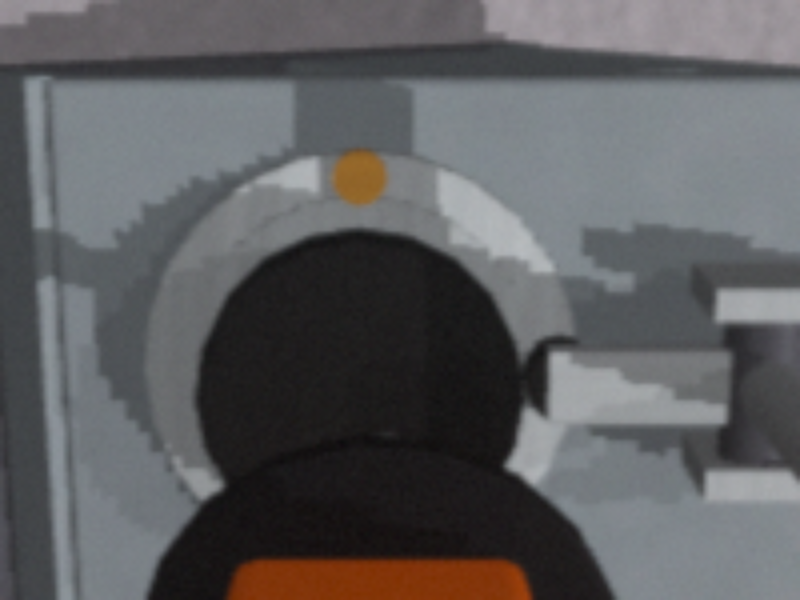

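```bash
python3 - <<'E'
from h import *
s=snapshot("wrist");p,R=pose()
n=np.array([-.574,-.006,.819]);n/=np.linalg.norm(n)
f=np.array([571.4,117.1,94.9])
def pl(u,v):
    o,d=ray(s,u,v);return o+d*(n@(f-o))/(n@d)
for q in ((320,228),(280,228),(360,228),(321,187.5)): print(pl(*q))
z=R.as_matrix()[:,2]
tip=p+109.9*z; print("tip",tip,"gap",n@(tip-f), "off",(tip-n*(n@(tip-f))-f), "ang",np.degrees(np.arccos(-z@n)))
t=snapshot("top");print([(np.array(proj(t,x))-[220,180])*4 for x in (tip,f)])
print(p)
E
```

```text
[570.12812542 117.08673271  94.00850353]
[546.48382976 116.84601569  77.43552427]
[593.77748483 117.32750129 110.58503211]
[570.48084495 146.42478864  94.47063948]
tip [549.39716591 117.87782072 130.67913042] gap 41.92234564622581 off [2.05730832 1.02932046 1.44941502] ang 0.07112649302783397
[array([170.98862491, 308.89862116]), array([177.61144557, 282.36788984])]
[486.25174212 117.11403081 220.62401398]
```

```bash
cat > ft.py <<'E'
from h import *
s=sense();p,R=pose();z=R.as_matrix()[:,2]
n=np.array([-.574,-.006,.819]);n/=np.linalg.norm(n)
import sys
f={"l":[570.8,117.1,94.5],"m":[572.1,2.1,94.5],"r":[573.3,-112.9,94.5]}[sys.argv[1]]
tip=p+109.9*z;d=tip-np.array(f)
print("Fn %.2f"%(n@s["ft_force"]),"gap %.2f"%(n@d),"off",(d-n*(n@d)).round(1),"ang %.2f"%np.degrees(np.arccos(-z@n)),"tq",s["wrist_torque"].round(2),"t",s["time"])
E
python3 -m creep '{"translation":[[0,-1.5,7],[0,-2,9],[0,0,9],[0,0,7],[0,0,3],[0,0,0],[0,0,0]],"rotation":[[0,0,0],[0,0,0],[0,0,0],[0,0,0],[0,0,0],[0,0,0],[0,0,0]],"claw":[20,20,20,20,20,20,20]}' 70; python3 ft.py l
```

```text
time: 6.8
tool_pos: [503.3, 116.5, 189.8]
tcp_rot: [144.9, -0.0, 90.6]
ft_force: [0.5, -0.2, -3.6]
finger_gap: 31.2
Fn -3.19 gap 6.93 off [-0.4  0.1 -0.2] ang 0.09 tq [0.03 0.66 0.01] t 6.8
```

```bash
python3 -m creep '{"translation":[[0,0,4],[0,0,4],[0,0,3],[0,0,2],[0,0,1],[0,0,0],[0,0,0]],"rotation":[[0,0,0],[0,0,0],[0,0,0],[0,0,0],[0,0,0],[0,0,0],[0,0,0]],"claw":[20,20,20,20,20,20,20]}' 70; python3 ft.py l
```

```text
time: 7.5
tool_pos: [511.6, 116.7, 178.9]
tcp_rot: [144.8, -0.1, 90.6]
ft_force: [-0.8, 0.2, 1.6]
finger_gap: 31.1
Fn 1.76 gap -6.78 off [0.2 0.3 0.2] ang 0.16 tq [ 0.03 -0.07  0.07] t 7.5
```

```bash
python3 -m creep '{"translation":[[0,0,2],[0,0,2],[0,0,2],[0,0,0],[0,0,0]],"rotation":[[0,0,0],[0,0,0],[0,0,0],[0,0,0],[0,0,0]],"claw":[20,20,20,20,20]}' 70; python3 ft.py l
python3 - <<'E'
from h import *
s=snapshot("scene"); cv2.imwrite("pics/s7.png",cv2.resize(s["frame"][200:300,320:420,::-1],None,fx=6,fy=6))
E
python3 ft.py l
```

```text
time: 8.0
tool_pos: [515.0, 116.7, 173.8]
tcp_rot: [144.8, -0.1, 90.6]
ft_force: [0.3, 0.0, 3.0]
finger_gap: 31.4
Fn 2.34 gap -12.91 off [0.1 0.2 0.1] ang 0.14 tq [ 0.08 -0.3   0.08] t 8.0
Fn 2.62 gap -12.89 off [0.1 0.2 0. ] ang 0.14 tq [ 0.08 -0.35  0.08] t 8.05
```

View pics/s7.png

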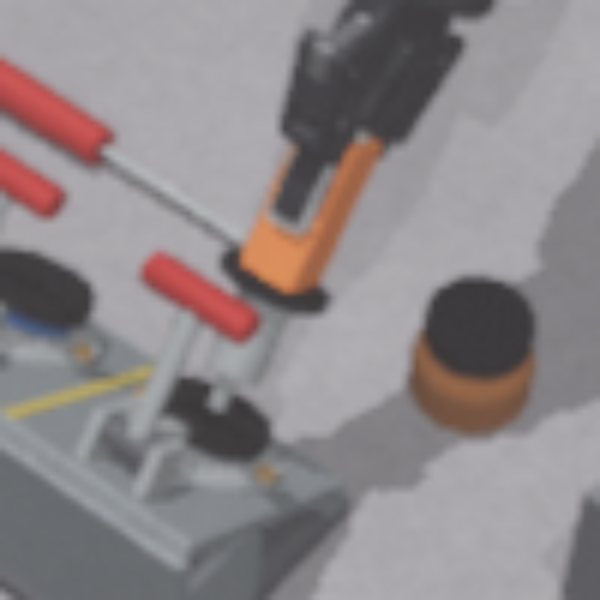

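```bash
python3 -m creep '{"translation":[[0,0,2],[0,0,2],[0,0,2],[0,0,1],[0,0,0],[0,0,0]],"rotation":[[0,0,0],[0,0,0],[0,0,0],[0,0,0],[0,0,0],[0,0,0]],"claw":[20,20,20,20,20,20]}' 70; python3 ft.py l
python3 - <<'E'
from h import *
s=snapshot("scene"); cv2.imwrite("pics/s8.png",cv2.resize(s["frame"][200:300,320:420,::-1],None,fx=6,fy=6))
s=snapshot("top"); cv2.imwrite("pics/t8.png",cv2.resize(s["frame"][200:280,230:330,::-1],None,fx=6,fy=6))
E
python3 ft.py l
```

```text
time: 8.65
tool_pos: [519.0, 116.7, 168.0]
tcp_rot: [144.8, -0.1, 90.6]
ft_force: [-2.5, 0.9, 5.3]
finger_gap: 31.0
Fn 5.78 gap -20.01 off [0.  0.2 0. ] ang 0.14 tq [ 0.1  -0.38  0.04] t 8.65
Fn 4.98 gap -19.99 off [0.1 0.2 0. ] ang 0.14 tq [ 0.1  -0.41  0.1 ] t 8.75
```

View pics/s8.png

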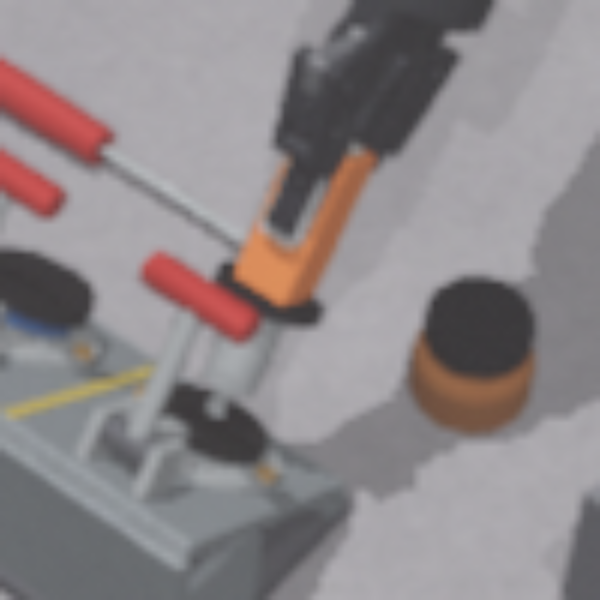

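View pics/t8.png

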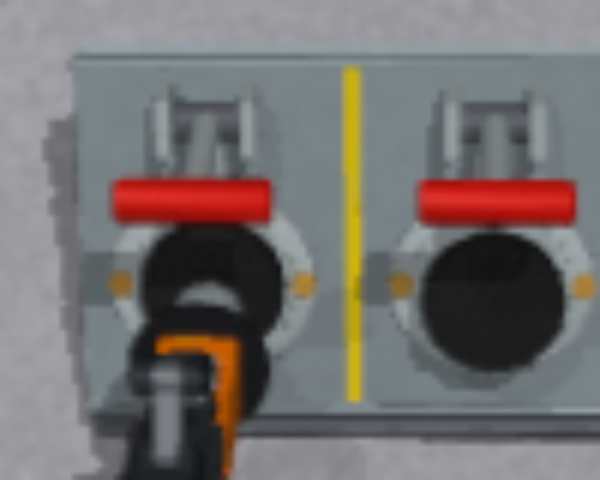

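```bash
python3 -m creep '{"translation":[[0,0,1.5],[0,0,0],[0,0,0],[0,0,0]],"rotation":[[0,0,0],[0,0,0],[0,0,0],[0,0,0]],"claw":[20,20,20,20]}' 70; python3 ft.py l
python3 -m creep '{"translation":[[0,0,0],[0,0,0]],"rotation":[[0,0,0],[0,0,0]],"claw":[20,20]}' 70; python3 ft.py l
```

```text
time: 9.15
tool_pos: [519.9, 116.8, 166.8]
tcp_rot: [144.8, -0.0, 90.6]
ft_force: [-2.8, 0.7, 4.8]
finger_gap: 31.1
Fn 5.59 gap -21.48 off [0.  0.2 0. ] ang 0.13 tq [ 0.11 -0.36  0.05] t 9.15
time: 9.35
tool_pos: [519.9, 116.7, 166.8]
tcp_rot: [144.8, -0.1, 90.6]
ft_force: [-2.7, 0.5, 5.8]
finger_gap: 31.5
Fn 6.26 gap -21.46 off [0.1 0.2 0. ] ang 0.14 tq [ 0.08 -0.38  0.03] t 9.35
```

```bash
python3 -m creep '{"translation":[[0,0,-8],[0,0,-18],[0,0,-18],[-20,0,-2],[-30,0,0],[-30,0,0],[-25,0,0],[-10,0,0],[0,0,0],[0,0,0]],"rotation":[[0,0,0],[0,0,0],[0,0,0],[0,0,0],[0,0,0],[0,0,0],[0,0,0],[0,0,0],[0,0,0],[0,0,0]],"claw":[20,20,20,20,20,20,20,20,20,20]}' 70; python3 ft.py m
python3 - <<'E'
from h import *
s=snapshot("wrist"); cv2.imwrite("pics/w9.png",s["frame"][:,:,::-1])
print(sense()["joint_pos"])
E
python3 ft.py m
```

```text
time: 10.35
tool_pos: [493.1, 1.5, 202.1]
tcp_rot: [145.1, -0.1, 90.5]
ft_force: [0.2, 1.3, -3.6]
finger_gap: 31.1
Fn -3.04 gap 23.57 off [-2.6  0.2 -1.8] ang 0.11 tq [-0.03  0.65  0.02] t 10.35
[-10.49203719 -47.78658992 138.0942882    7.7499696   55.48609677
 -13.46477832]
Fn -3.71 gap 23.78 off [-2.1  0.7 -1.5] ang 0.08 tq [-0.08  0.61 -0.01] t 10.4
```

View pics/w9.png

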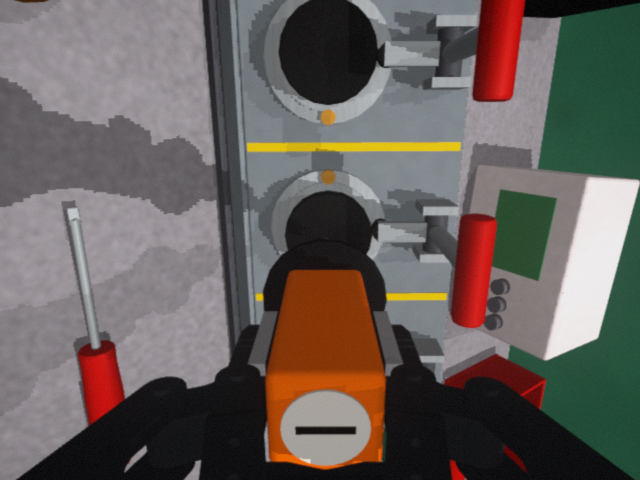

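```bash
python3 -m creep '{"translation":[[0,0.7,6],[0,0.8,7],[0,0,5],[0,0,3],[0,0,3],[0,0,3],[0,0,3],[0,0,2],[0,0,0],[0,0,0]],"rotation":[[0,0,0],[0,0,0],[0,0,0],[0,0,0],[0,0,0],[0,0,0],[0,0,0],[0,0,0],[0,0,0],[0,0,0]],"claw":[20,20,20,20,20,20,20,20,20,20]}' 70; python3 ft.py m
```

```text
time: 11.4
tool_pos: [513.7, 1.7, 178.4]
tcp_rot: [144.9, -0.1, 90.6]
ft_force: [-6.3, 0.4, 0.7]
finger_gap: 31.2
Fn 4.22 gap -7.65 off [0.3 0.3 0.2] ang 0.05 tq [0.37 1.5  0.21] t 11.4
```

```bash
python3 -m creep '{"translation":[[0,0,0]],"rotation":[[0,0,0]],"claw":[20]}' 70; python3 ft.py m; python3 - <<'E'
from h import *
s=snapshot("scene"); cv2.imwrite("pics/s10.png",cv2.resize(s["frame"][180:300,270:390,::-1],None,fx=5,fy=5))
s=snapshot("wrist"); cv2.imwrite("pics/w10.png",s["frame"][:,:,::-1])
s=sense();print(s["ft_force"],s["wrist_torque"])
E
```

```text
time: 11.5
tool_pos: [513.6, 1.8, 178.4]
tcp_rot: [144.9, -0.1, 90.6]
ft_force: [-6.3, 1.2, -1.0]
finger_gap: 31.0
Fn 2.77 gap -7.61 off [0.3 0.4 0.2] ang 0.06 tq [0.29 1.55 0.22] t 11.5
[-5.18286641  0.97715231 -0.17842988] [0.30784896 1.51771243 0.22328319]
```

View pics/s10.png

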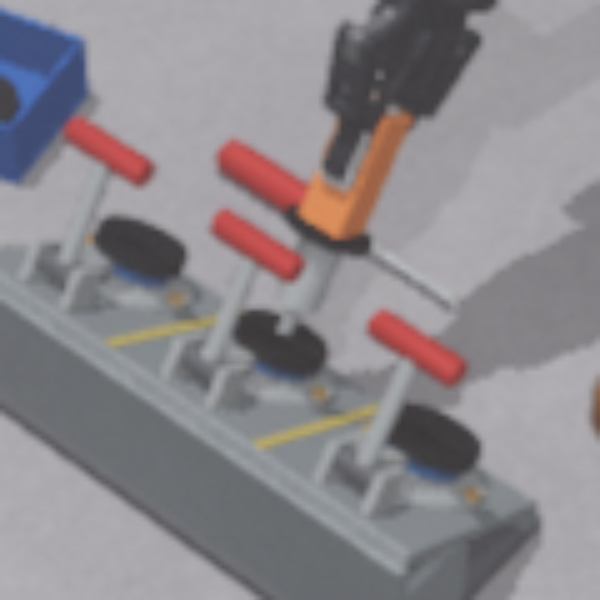

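View pics/w10.png

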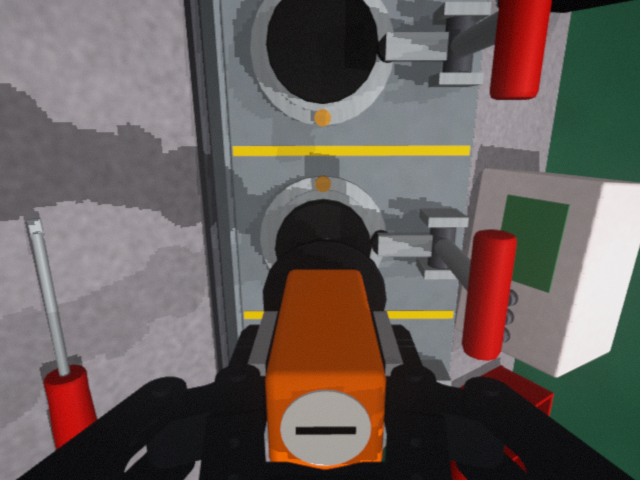

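```bash
python3 -m creep '{"translation":[[0,-0.5,1.5],[0,-0.5,1.5],[0,0,0.5],[0,0,0]],"rotation":[[0,0,0],[0,0,0],[0,0,0],[0,0,0]],"claw":[20,20,20,20]}' 70; python3 ft.py m;python3 -m creep '{"translation":[[0,0,0]],"rotation":[[0,0,0]],"claw":[20]}' 70; python3 ft.py m
```

```text
time: 12.0
tool_pos: [515.3, 1.7, 175.8]
tcp_rot: [144.8, -0.1, 90.6]
ft_force: [-7.7, 2.0, 2.1]
finger_gap: 31.3
Fn 6.11 gap -10.76 off [0.3 0.3 0.2] ang 0.13 tq [0.41 1.32 0.26] t 12.0
time: 12.1
tool_pos: [515.3, 1.7, 175.8]
tcp_rot: [144.8, -0.1, 90.6]
ft_force: [-6.4, 1.4, 2.2]
finger_gap: 31.3
Fn 5.44 gap -10.72 off [0.3 0.3 0.2] ang 0.13 tq [0.36 1.29 0.25] t 12.1
```

```bash
python3 -m creep '{"translation":[[0,0,0.5],[0,0,0],[0,0,0],[0,0,0],[0,0,0]],"rotation":[[0,0,0],[0,0,0],[0,0,0],[0,0,0],[0,0,0]],"claw":[20,20,20,20,20]}' 70; python3 ft.py m;python3 - <<'E'
from h import *
s=snapshot("scene"); cv2.imwrite("pics/s11.png",cv2.resize(s["frame"][200:270,300:370,::-1],None,fx=8,fy=8,interpolation=cv2.INTER_CUBIC))
E
```

```text
time: 12.6
tool_pos: [515.6, 1.7, 175.4]
tcp_rot: [144.8, -0.1, 90.6]
ft_force: [-6.3, 0.9, 1.9]
finger_gap: 31.4
Fn 5.21 gap -11.21 off [0.3 0.3 0.2] ang 0.13 tq [0.33 1.3  0.3 ] t 12.6
```

View pics/s11.png

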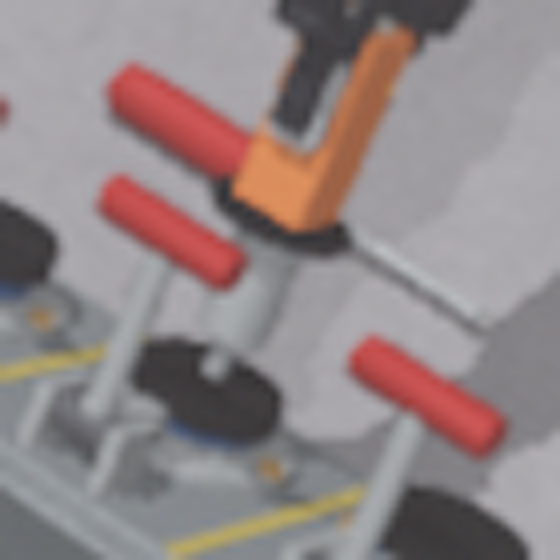

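```bash
python3 -m creep '{"translation":[[0,0,-6],[0,0,-14],[0,0,-14],[-20,0,-2],[-30,0,0],[-30,0,0],[-25,0,0],[-10,0,0],[0,0,0],[0,0,0]],"rotation":[[0,0,0],[0,0,0],[0,0,0],[0,0,0],[0,0,0],[0,0,0],[0,0,0],[0,0,0],[0,0,0],[0,0,0]],"claw":[20,20,20,20,20,20,20,20,20,20]}' 70; python3 ft.py r
python3 - <<'E'
from h import *
s=snapshot("wrist"); cv2.imwrite("pics/w12.png",s["frame"][:,:,::-1])
print(sense()["joint_pos"])
E
python3 ft.py r
```

```text
time: 13.65
tool_pos: [495.7, -113.8, 204.2]
tcp_rot: [144.9, -0.0, 90.5]
ft_force: [-0.4, -0.1, -3.2]
finger_gap: 31.1
Fn -2.45 gap 24.52 off [-0.4 -0.1 -0.3] ang 0.09 tq [ 0.02  0.66 -0.03] t 13.65
[-31.57194731 -41.63010378 134.72650646  21.18953456  57.97105723
 -38.78628032]
Fn -2.78 gap 24.45 off [-0.3  0.4 -0.2] ang 0.09 tq [-0.01  0.65  0.03] t 13.7
```

View pics/w12.png

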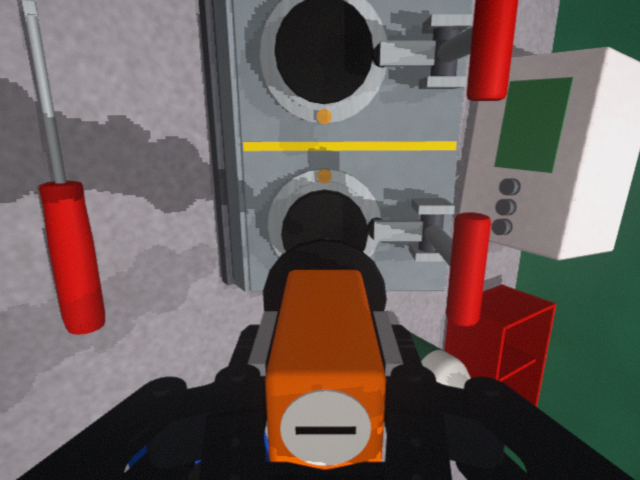

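```bash
python3 -m creep '{"translation":[[0,-0.3,6],[0,-0.2,7],[0,0,5],[0,0,3],[0,0,3],[0,0,3],[0,0,3],[0,0,2],[0,0,0],[0,0,0]],"rotation":[[0,0,0],[0,0,0],[0,0,0],[0,0,0],[0,0,0],[0,0,0],[0,0,0],[0,0,0],[0,0,0],[0,0,0]],"claw":[20,20,20,20,20,20,20,20,20,20]}' 70; python3 ft.py r
```

```text
time: 14.7
tool_pos: [513.6, -113.2, 177.5]
tcp_rot: [144.9, -0.1, 90.6]
ft_force: [-6.2, 1.9, 0.2]
finger_gap: 31.1
Fn 3.74 gap -7.67 off [-0.9  0.4 -0.6] ang 0.07 tq [0.4 1.4 0.3] t 14.7
```

```bash
python3 -m creep '{"translation":[[0,0,1.5],[0,0,1.5],[0,0,1],[0,0,0],[0,0,0],[0,0,0]],"rotation":[[0,0,0],[0,0,0],[0,0,0],[0,0,0],[0,0,0],[0,0,0]],"claw":[20,20,20,20,20,20]}' 70; python3 ft.py r;python3 -m creep '{"translation":[[0,0,0],[0,0,0],[0,0,0]],"rotation":[[0,0,0],[0,0,0],[0,0,0]],"claw":[20,20,20]}' 70; python3 ft.py r; python3 - <<'E'
from h import *
s=snapshot("scene"); cv2.imwrite("pics/s13.png",cv2.resize(s["frame"][180:270,260:350,::-1],None,fx=6,fy=6,interpolation=cv2.INTER_CUBIC))
E
python3 ft.py r
```

```text
time: 15.3
tool_pos: [515.9, -113.2, 174.4]
tcp_rot: [144.9, -0.1, 90.6]
ft_force: [-7.1, 1.7, 2.3]
finger_gap: 31.3
Fn 5.90 gap -11.51 off [-0.8  0.4 -0.6] ang 0.07 tq [0.49 1.6  0.35] t 15.3
time: 15.6
tool_pos: [515.9, -113.2, 174.4]
tcp_rot: [144.9, -0.1, 90.6]
ft_force: [-7.8, 2.7, 2.1]
finger_gap: 31.0
Fn 6.19 gap -11.48 off [-0.8  0.3 -0.6] ang 0.07 tq [0.44 1.62 0.37] t 15.6
Fn 6.08 gap -11.52 off [-0.9  0.4 -0.6] ang 0.07 tq [0.5  1.56 0.34] t 15.65
```

View pics/s13.png

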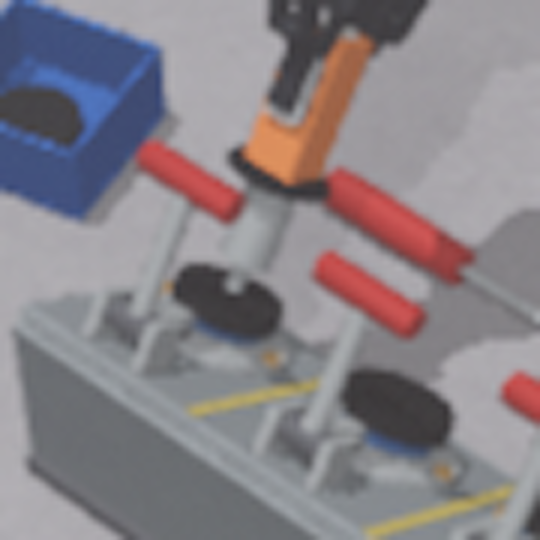

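```bash
python3 -m creep '{"translation":[[0,0,-6],[0,0,-14],[0,0,-18],[0,0,-18],[0,0,-8],[0,0,0]],"rotation":[[0,0,0],[0,0,0],[0,0,0],[0,0,0],[0,0,0],[0,0,0]],"claw":[20,20,20,20,20,20]}' 70; python3 ft.py r; python3 - <<'E'
from h import *
plan([465,328.5,244],down(87.7),12)
E
```

```text
time: 16.25
tool_pos: [479.8, -114.5, 228.5]
tcp_rot: [144.7, 0.1, 90.5]
ft_force: [-0.4, -0.2, -3.0]
finger_gap: 31.4
Fn -2.28 gap 53.50 off [ 0.7 -0.8  0.5] ang 0.28 tq [-0.06  0.64  0.03] t 16.25
[36.9, 0.0, -1.6] [0.0513, -0.0012, 0.004]
[36.9, -0.2, -1.6] [0.0513, -0.0012, 0.004]
[36.9, -0.4, -1.7] [0.0513, -0.0012, 0.004]
[36.9, -0.7, -1.7] [0.0513, -0.0012, 0.004]
[36.9, -0.9, -1.7] [0.0513, -0.0012, 0.004]
[36.9, -1.1, -1.7] [0.0513, -0.0012, 0.004]
[36.9, -1.4, -1.7] [0.0513, -0.0012, 0.004]
[36.9, -1.6, -1.6] [0.0513, -0.0012, 0.004]
[36.9, -1.8, -1.6] [0.0513, -0.0012, 0.004]
[36.9, -2.1, -1.5] [0.0513, -0.0012, 0.004]
[36.9, -2.3, -1.5] [0.0513, -0.0012, 0.004]
[36.9, -2.5, -1.4] [0.0513, -0.0012, 0.004]
```

```bash
python3 -m creep '{"translation":[[30,0,-3],[37,0,-3],[37,-0.5,-2],[37,-0.5,-2],[37,-1,-2],[37,-1,-2],[37,-1.5,-2],[37,-1.5,-1.5],[37,-2,-1.5],[37,-2,-1.5]],"rotation":[[0.05,-0.001,0.004],[0.05,-0.001,0.004],[0.05,-0.001,0.004],[0.05,-0.001,0.004],[0.05,-0.001,0.004],[0.05,-0.001,0.004],[0.05,-0.001,0.004],[0.05,-0.001,0.004],[0.05,-0.001,0.004],[0.05,-0.001,0.004]],"claw":[20,20,20,20,20,20,20,20,20,20]}' 70; python3 - <<'E'
from h import *
plan([465,328.5,240],down(87.7),4)
E
```

```text
time: 17.25
tool_pos: [464.4, 251.8, 242.8]
tcp_rot: [173.7, -0.3, 88.3]
ft_force: [1.0, -0.4, -3.1]
finger_gap: 31.4
[19.2, -0.5, 0.8] [0.0276, -0.0015, 0.0025]
[19.2, -0.5, 0.7] [0.0276, -0.0015, 0.0025]
[19.2, -0.6, 0.7] [0.0276, -0.0015, 0.0025]
[19.2, -0.6, 0.7] [0.0276, -0.0015, 0.0025]
```

```bash
python3 -m creep '{"translation":[[20,-0.5,0],[20,-0.5,0],[20,-0.5,0],[17,-0.5,0],[0,0,0],[0,0,0],[0,0,0]],"rotation":[[0.0276,-0.0015,0.0025],[0.0276,-0.0015,0.0025],[0.0276,-0.0015,0.0025],[0.0276,-0.0015,0.0025],[0,0,0],[0,0,0],[0,0,0]],"claw":[20,20,20,20,20,20,20]}' 70; python3 - <<'E'
from h import *
s=snapshot("wrist"); cv2.imwrite("pics/w14.png",s["frame"][:,:,::-1])
plan([465,328.5,240],down(87.7),1)
E
```

```text
time: 17.95
tool_pos: [465.2, 326.0, 243.5]
tcp_rot: [179.9, 0.0, 87.7]
ft_force: [-0.8, -0.4, -3.8]
finger_gap: 31.5
[2.6, -0.3, 3.8] [0.0023, 0.0001, -0.0012]
```

View pics/w14.png

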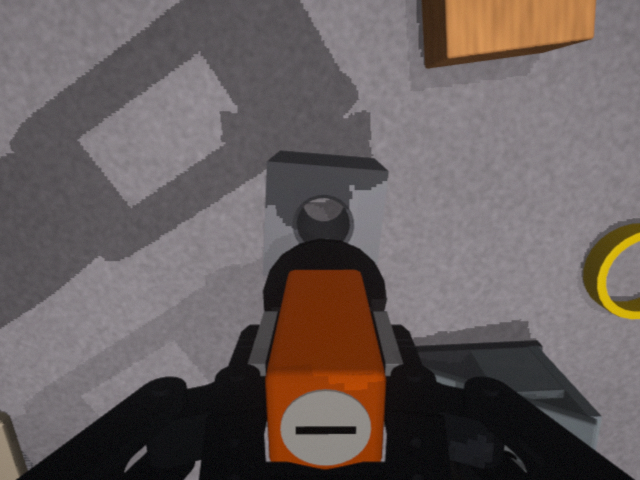

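```bash
ls pics/w5.png
```

```text
pics/w5.png
```

View pics/w5.png

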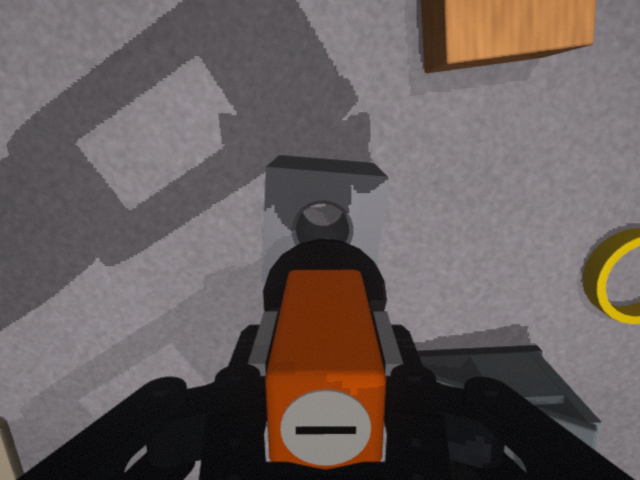

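```bash
python3 -m creep '{"translation":[[1.3,-0.2,10],[1.2,0,20],[0,0,20],[0,0,15],[0,0,5],[0,0,0]],"rotation":[[0.001,0,0],[0.001,0,0],[0,0,0],[0,0,0],[0,0,0],[0,0,0]],"claw":[20,20,20,20,20,20]}' 70; python3 - <<'E'
from h import *
print(sense()["wrist_torque"]);plan([465,328.5,126],down(87.7),1)
E
```

```text
time: 18.6
tool_pos: [464.7, 328.4, 173.3]
tcp_rot: [-179.9, 0.0, 87.6]
ft_force: [-0.4, -0.4, -3.1]
finger_gap: 31.0
[-0.02336979 -0.03834572  0.05104323]
[0.2, 0.4, 47.3] [-0.0011, 0.0008, -0.0011]
```

```bash
python3 -m creep '{"translation":[[0,0.2,12],[0,0.2,12],[0,0,10],[0,0,7],[0,0,4],[0,0,1],[0,0,0]],"rotation":[[0,0,0],[0,0,0],[0,0,0],[0,0,0],[0,0,0],[0,0,0],[0,0,0]],"claw":[20,20,20,20,20,20,20]}' 70; python3 - <<'E'
from h import *
print(sense()["wrist_torque"]);plan([465,328.5,125],down(87.7),1)
E
```

```text
time: 19.3
tool_pos: [465.7, 328.9, 128.4]
tcp_rot: [180.0, -0.0, 87.7]
ft_force: [0.3, 0.3, -3.9]
finger_gap: 31.2
[ 0.0300387   0.00922765 -0.04852951]
[-0.4, -0.6, 3.4] [0.0004, -0.0002, -0.0008]
```

Lower the last 3 mm, then open.

```bash
python3 -m creep '{"translation":[[0,-0.5,1.5],[0,0,1.5],[0,0,0],[0,0,0]],"rotation":[[0,0,0],[0,0,0],[0,0,0],[0,0,0]],"claw":[20,20,20,20]}' 70;python3 -m creep '{"translation":[[0,0,0],[0,0,0],[0,0,0],[0,0,0],[0,0,0],[0,0,0]],"rotation":[[0,0,0],[0,0,0],[0,0,0],[0,0,0],[0,0,0],[0,0,0]],"claw":[36,50,65,85,85,85]}' 70; python3 - <<'E'
from h import *
s=snapshot("wrist"); cv2.imwrite("pics/w15.png",s["frame"][:,:,::-1])
E
```

```text
time: 19.7
tool_pos: [465.1, 328.9, 125.4]
tcp_rot: [180.0, -0.0, 87.6]
ft_force: [1.0, -0.4, -3.1]
finger_gap: 31.4
time: 20.3
tool_pos: [465.1, 328.9, 125.4]
tcp_rot: [180.0, -0.0, 87.7]
ft_force: [0.9, 0.6, -0.7]
finger_gap: 85.1
```

View pics/w15.png

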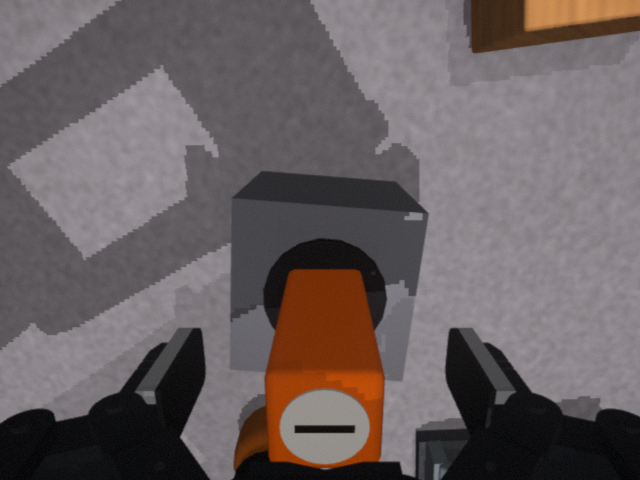

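```bash
python3 -m creep '{"translation":[[0,0,-15],[0,0,-35],[0,0,-40],[0,0,-30],[0,0,0]],"rotation":[[0,0,0],[0,0,0],[0,0,0],[0,0,0],[0,0,0]],"claw":[85,85,85,60,0]}' 30; python3 - <<'E'
from h import *
s=snapshot("scene"); cv2.imwrite("pics/s16.png",cv2.resize(s["frame"][200:330,320:480,::-1],None,fx=5,fy=5))
plan([535,117.5,215],down(90.6),7)
E
```

```text
time: 20.85
tool_pos: [467.6, 330.3, 253.0]
tcp_rot: [179.5, -0.3, 87.7]
ft_force: [0.1, 0.3, -0.2]
finger_gap: 58.8
[-29.9, 11.0, 4.9] [0.0009, -0.0005, -0.0074]
[-30.0, 10.7, 4.9] [0.0009, -0.0005, -0.0074]
[-30.1, 10.5, 4.9] [0.0009, -0.0005, -0.0074]
[-30.1, 10.3, 5.0] [0.0009, -0.0005, -0.0074]
[-30.2, 10.1, 5.0] [0.0009, -0.0005, -0.0074]
[-30.3, 9.9, 5.0] [0.0009, -0.0005, -0.0074]
[-30.4, 9.7, 5.0] [0.0009, -0.0005, -0.0074]
```

View pics/s16.png

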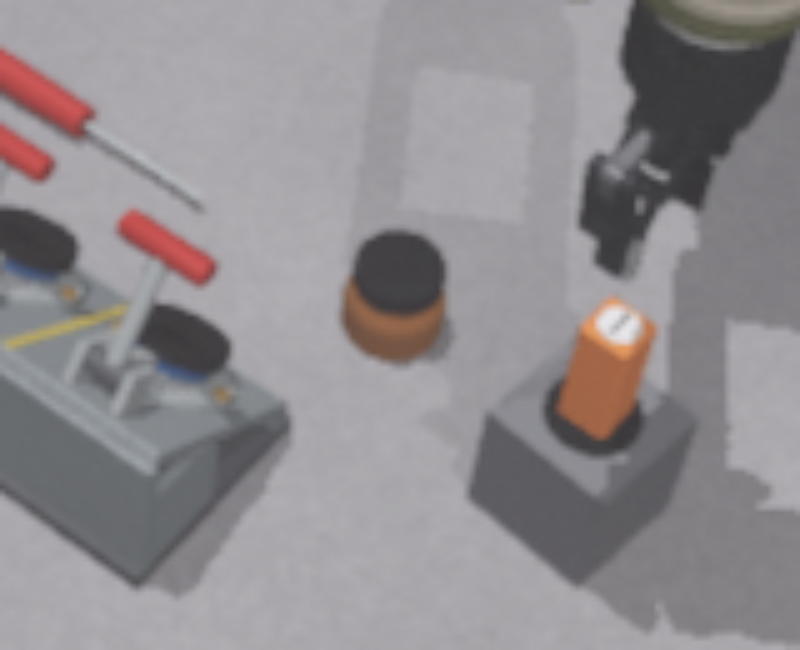

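```bash
python3 -m creep '{"translation":[[-30,11,5],[-30,10.5,5],[-30,10.5,5],[-30,10,5],[-30,10,5],[-30,10,5],[-31,10,5],[0,0,15],[0,0,12],[0,0,0]],"rotation":[[0.001,0,-0.0074],[0.001,0,-0.0074],[0.001,0,-0.0074],[0.001,0,-0.0074],[0.001,0,-0.0074],[0.001,0,-0.0074],[0.001,0,-0.0074],[0,0,0],[0,0,0],[0,0,0]],"claw":[0,0,0,0,0,0,0,0,0,0]}' 30; python3 - <<'E'
from h import *
s=snapshot("wrist"); cv2.imwrite("pics/w17.png",s["frame"][:,:,::-1])
plan([545,117.5,185],down(90.6),1)
E
```

```text
time: 21.9
tool_pos: [530.6, 117.0, 179.8]
tcp_rot: [-179.3, -0.0, 90.6]
ft_force: [-0.1, -0.7, -0.2]
finger_gap: -0.0
[0.0, 13.7, -3.9] [-0.0103, -0.0002, 0.0012]
```

View pics/w17.png

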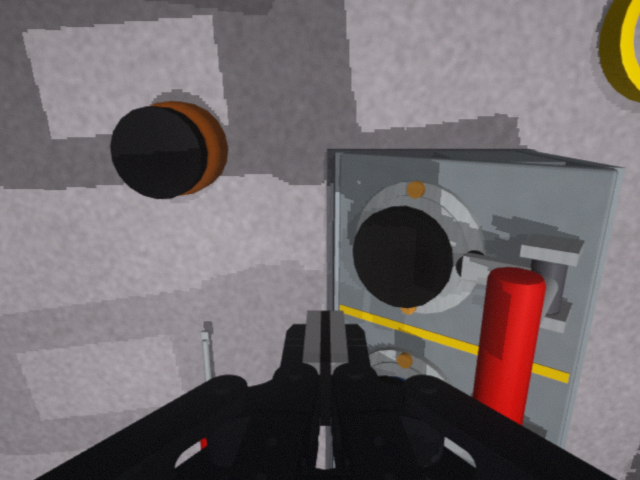

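```bash
python3 -m creep '{"translation":[[0,12,-2],[0,16,-2],[0,12,-1],[0,10,0],[0,10,0],[0,10,0],[0,10,0],[0,10,0],[0,0,0]],"rotation":[[-0.005,0,0],[-0.005,0,0],[0,0,0],[0,0,0],[0,0,0],[0,0,0],[0,0,0],[0,0,0],[0,0,0]],"claw":[0,0,0,0,0,0,0,0,0]}' 30; python3 - <<'E'
from h import *
print(sense()["wrist_torque"])
s=snapshot("wrist"); cv2.imwrite("pics/w18.png",s["frame"][:,:,::-1])
E
```

```text
time: 22.85
tool_pos: [629.3, 118.6, 197.2]
tcp_rot: [178.9, -0.1, 90.7]
ft_force: [0.2, 0.2, -1.0]
finger_gap: 0.0
[ 0.02625178  0.0738821  -0.01327202]
```

View pics/w18.png

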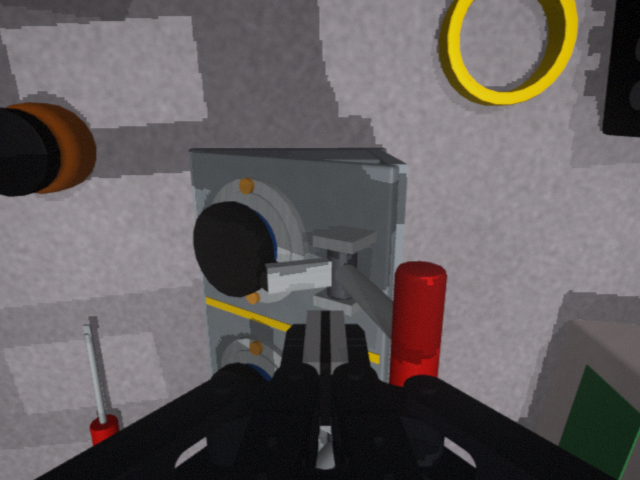

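```bash
python3 -m creep '{"translation":[[0,-3,-20],[0,-20,-35],[0,-40,-30],[0,-45,-20],[0,-45,0],[0,0,0]],"rotation":[[0,0,0],[0,0,0],[0,0,0],[0,0,0],[0,0,0],[0,0,0]],"claw":[0,0,0,0,0,0]}' 30; python3 - <<'E'
from h import *
s=snapshot("scene"); cv2.imwrite("pics/s19.png",cv2.resize(s["frame"][150:330,220:480,::-1],None,fx=3,fy=3))
s=snapshot("top"); cv2.imwrite("pics/t19.png",s["frame"][:,:,::-1])
S=s;H=hsv(s);h,sa,v=H[...,0],H[...,1],H[...,2]
red=((h<5)|(h>174))&(sa>150)&(v>80);z=np.zeros_like(red);z[180:300,230:400]=1
for q,st in blobs(red&z): print(q,st,onz(s,*q,183),onz(s,*q,192.5))
E
```

```text
time: 23.5
tool_pos: [465.2, 116.5, 292.8]
tcp_rot: [179.9, -0.0, 90.7]
ft_force: [0.2, 0.2, 0.3]
finger_gap: 0.1
[262.7, 190.0] [250, 187, 26, 7, 177] [698.80103456 118.55046868 183.        ] [696.13175489 117.78131563 192.5       ]
[312.4, 233.0] [300, 230, 26, 7, 181] [599.17044621   1.96549461 183.        ] [597.24575717   2.06764104 192.5       ]
[362.5, 233.6] [350, 230, 26, 8, 193] [ 599.73272875 -112.96359233  183.        ] [ 597.80383748 -112.00252173  192.5       ]
```

View pics/s19.png

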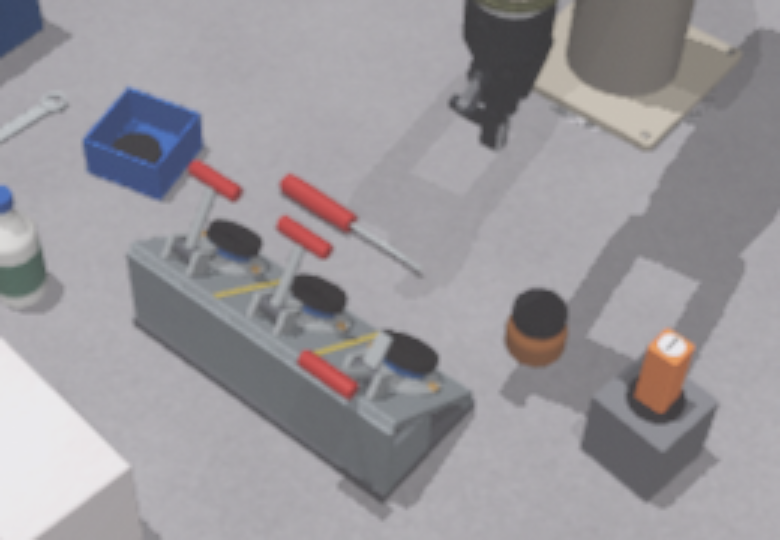

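View pics/t19.png

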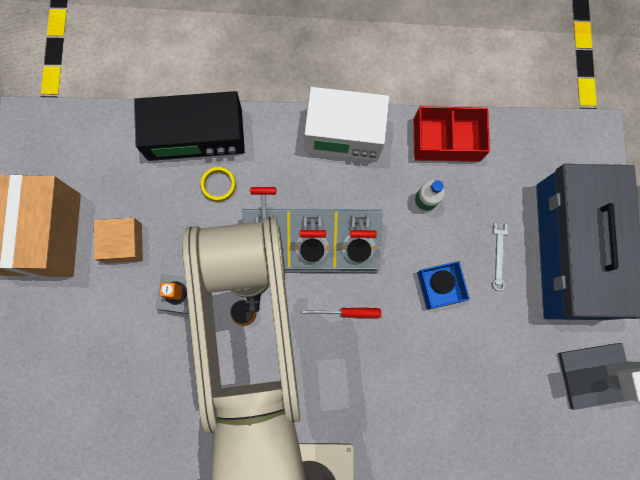

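```bash
python3 -c "
from bench import *
print(hand_in())"
```

```text
the job is handed in; nothing more can be done
None
```

I tested the left, middle and right mounts in that order, hung the tester back in its holder, and swung the left clamp fully open. I handed the job in at about 23.6 s; no verdict came back.

| Seat | Force on pin | Tip travel past expected face | Estimated pin depth | Result |
|---|---|---|---|---|
| Left | about 9 N | 21.5 mm | about 10 mm | weak; pad visibly sunk |
| Middle | about 8.5–9 N | about 11 mm | about 10 mm | firm |
| Right | about 9 N | about 11.5 mm | about 10 mm | firm |

- **Presses:** each was held for at least half a second, with the tester within 0.2° of square. The pin depths stay clear of the 16 mm stop. They come from force and travel, because the camera only showed that no red band was visible, not a clear view of it being swallowed.
- **Clamps:** the left handle bar measures x ≈ 699 mm, against about 698 mm expected at its open stop. The middle and right handles are at their original pixel positions, so still shut.
- **Tester and bystanders:** the final pictures show the tester upright with its flange on the holder, and nothing else visibly moved. In the final top view the arm covers the jar and holder, so I checked those two in the scene view.
- **Disagreement:** on the middle and right presses the wrist sensor showed about 3 N of sideways force that the left press did not. I put it down to the pin tip gripping the pad; it did not affect the weak or firm result.

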